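# Move the sprung dust cap to the other extraction inlet

### The job

The next sander is to be plugged into the bench's capped dust-extraction inlet, so move its sprung red cap over to the open inlet: pinch the cap's two black tabs together, draw it off without tugging at the latch, set it into the open inlet with the tabs still pinched, press it home by feel until the rubber seal is squeezed flat, and let the tabs spring out under the rim so that the cap is locked on and level. The press needs about 15 N and must not exceed 30 N; leave the tools and the board where they lie.

Things in the scene. Friction and masses are not known exactly. Their poses are not given: they have to be found in the camera images.
- cap_grip (a point): Grip point of the red sprung dust cap (120 g, latched on the capped inlet at the start): on its axis, between its two black upright finger tabs, half-way up them: 17 mm above the flange's underside, 13 mm above its top, 13 mm below the tabs' top edges. Tabs: 20 mm wide, 4 mm thick, 26 mm tall, at +y and -y; outer faces 40 mm apart sprung out, 30 mm fully pinched. z is the cap's axis, up.
- cap_seat (a point): Centre of the underside (seating face) of the cap's red flange, a disc 64 mm across and 4 mm thick. Below it a plug 48 mm across with chamfered foot reaches 14 mm down. Each tab carries a latch ear (12 mm wide, 7.5 to 11.5 mm below this face) that sticks out of the plug along y: tip 27.5 mm from the axis sprung out, 22.5 mm (inside the plug) fully pinched. Same axes as the grip point.
- tab_l (a joint): Inward travel of the cap's tab at its +y side: 0 m sprung out, 0.005 m fully pinched. Its spring takes 5 N to start and 10 N at the stop, and pushes it back out when let go.
- tab_r (a joint): The same for the tab at the cap's -y side. How the tabs lock: with the seating face less than 1.5 mm above the collar's hard edge (seal nearly flush) the ears are below the lip and can spring out under it; the seal then lifts the cap until they bear on the lip, still squeezed with about 10 N. If let go higher, the ears jam in the mouth, tabs half in, not locked.
- inlet_a_plate (a point): Capped inlet: centre of the top face of its square aluminium plate (104 mm wide, fixed, let into the bench to differing depths), z up. From it rises an upright grey collar 66 mm across (collar_a), open at the top under the cap. The open inlet is just like it.
- inlet_b_plate (a point): Open inlet: centre of its plate's top face, z up. Its collar (collar_b) is screwed up to an unknown height: hard top edge 28 to 44 mm above this point. A black rubber seal ring (54 to 65 mm across) on the edge stands 4 mm proud; 3 N start to squeeze it, 15 N squeeze it flush, then the cap stops hard. Mouth 50 mm across for the top 6 mm (lip), then 59 mm and clear 20 mm down.
- board: Chipboard offcut with grey face, 170 x 250 x 16 mm, lying flat; origin at the centre of its underside. Leave alone.
- try_square: Joiner's try square lying flat: dark wooden stock 22 x 115 x 20 mm along its y, origin at the centre of the stock's underside; steel blade 36 mm wide reaching to x = -150 mm at y = +39 mm. Leave alone.
- mallet: Mallet lying flat, 280 mm long along x, head at +x with white faces, 119 mm across y and 45 mm high; handle towards -x; origin 60 mm from the head along the handle, at bench level. Leave alone.
- ear_muffs: Yellow ear muffs lying on the bench: cups at y = +-80 mm, 76 mm high, black band reaching 120 mm towards -x; origin midway between the cups at bench level. Leave alone.
Mind the look-alikes: they are no part of the job. There is more than one size of the part that bears cap_grip; the job needs the smaller.

How it is judged:
On the way, in this order (a step that is already met when the one before it is completed fails the run):
1. the cap is drawn off the first inlet and is clear above it (z of cap_grip in the frame of inlet_a_plate above 0.09 m), for 0.1 s.
2. with both tabs pinched in by at least 3 mm the cap stands in the open inlet, centred within 3 mm, and presses on its collar with more than 8 N (z of cap_grip in the frame of inlet_b_plate below 0.0645 m and horizontal distance between cap_grip and inlet_b_plate below 0.003 m and contact force between cap and collar_b above 8 N and value of joint each of tab_l, tab_r above 0.003 m), for 0.05 s.
At the end, for the whole second after the job is handed in: The cap is locked in the inlet that was open: both tabs out to within 1.5 mm of rest, the seal still squeezed (more than 8 N between cap and collar with nothing touching the cap), centred within 4 mm, level within 3.4 degrees, at rest and let go; the other inlet is left open (z of cap_grip in the frame of inlet_b_plate below 0.0645 m and horizontal distance between cap_grip and inlet_b_plate below 0.004 m and angle between the z axis of cap_grip and the z axis of inlet_b_plate, either way round below 0.06 rad and contact force between cap and collar_b above 8 N and value of joint each of tab_l, tab_r below 0.0015 m and linear speed of cap below 0.01 m/s and contact force between the fingers and anything else below 0.5 N).
It fails at once if the cap is tugged at while still latched on the first inlet (over 45 N between it and that collar, of which the squeezed seal makes up 20 N) (contact force between cap and collar_a above 45 N).
It fails at once if the cap bears on the open inlet's collar with more than 30 N while its tabs are in, or with more than 45 N in any state (once locked, the squeezed seal makes up 20 N of that) ((contact force between cap and collar_b above 30 N and value of joint tab_l above 0.0015 m) or (contact force between cap and collar_b above 30 N and value of joint tab_r above 0.0015 m) or contact force between cap and collar_b above 45 N).
It fails at once if the board, the try square, the mallet or the ear muffs are moved by more than 15 mm (distance of any of board, try_square, mallet, ear_muffs from where it was at the start of the episode above 0.015 m).
It also fails if it takes over 51 s, if anything falls off the work surface, if the arm or the gripper's body presses on something with over 40 N, if the wrist force passes 120 N, or if a joint passes its speed limit or range.

### The arm

A 6-joint arm with a two-finger parallel gripper is mounted at the origin on the work surface. World frame = base frame: x ahead of the robot, y to its left, z up, the work surface at z = 0. Lengths are in m, angles in rad, forces in N, time in s.
With the tool pointing down it reaches from about 0.35 to 0.975 m from the base axis. Payload 4.9 kg.
Tool frame: the origin (TCP) lies at the very end of the fingers, on their centre line; the grasp point (between the pads) lies 19 mm behind it; x points along the fingers, y is the direction in which the jaws open and shut, and the axes are right-handed (so a half turn about x gives the same grasp; the last joint's range is limited). The gripper opens to 85 mm and grips with 20 to 120 N. Pads are 22 mm wide; open, the fingers measure 114 mm over their backs; the gripper's body (76 mm by 85 mm) begins 54 mm behind the grasp point. The pads swing forward as they close: fully open they stand 13 mm farther back than shut.
Start: joints at [-1.365, 0.053, 1.613, -0, 1.476, -0.119], TCP at [0.199, -0.592, 0.231] pointing down, gripper open.
Joint ranges: [-3.01, 3.01], [-1.01, 2.22], [0.06, 2.58], [-1.02, 4.17], [0.09, 2.62], [-3.14, 3.14]. Speed limits (rad/s): [2.57, 2.57, 3.14, 3.14, 3.14, 3.14].

### API

Orientations are given as a unit quaternion [w, x, y, z].
In Python, from plant import manip gives the robot as it stands.
- The arm moves only by the tool play_rows, never from a script. Its argument "plan" is a list of rows, each a list of 5 numbers: the shift along the tool's x, y, z in mm, then the turn about the tool's x in rad, then the closure, from -1 (fully open) to 1 (shut). A call has 1 to 8 rows; each row is the pose to reach, as a shift and turn from the pose commanded when the call began, along the tool's axes at that moment; what a row does not reach only later rows make up. A row lasts 1/8 s, in which the tool goes at most 62.5 mm and 10.7 degrees, less where a joint would pass 70% of its speed; a pose out of reach is approached as far as the arm can. A call with a gripper value outside its range is refused whole. The fingers move at their own pace and stop on an object; the grip force is fixed at half the most. Time passes only in rows, so rows that repeat a pose let the fingers close. It gives the time, the measured TCP pose, the force and the opening at its end, in the units of the state.
- manip.state(): the state, without advancing time (a new reading comes with each control period).
- manip.grab_frame(name): name is "scene" or "side" or "wrist"; returns a dict with "img" (384x512x3 uint8, red, green, blue), "range_z" (384x512 float32, m along the optical axis (not along the pixel's ray), 0 where there is no reading), "fx", "fy", "cx", "cy" (pixels), "origin" and "rotation" of the camera in the world. Camera axes: x right, y up, looking along -z (the intrinsics and any distortion apply to the point x, -y, -z); pixel columns grow to the right and rows downward; lengths in m; the calibration is good to about 2 mm. A picture is of the moment at which its call begins.
- manip.job_done(): hands the job in, once; it reports no verdict.
The state is a dict: "time": time; "joint_pos": joint angles; "joint_vel": joint speeds; "joint_efforts": joint torques, N m; "tool_pos": TCP position; "tool_rot": TCP orientation; "contact_force": force on the tool from outside, world axes, zero at the start; "ft_torque": the same for the moment, N m; "gripper_width": opening from 0.0 (shut) to 1.0 (fully open).
Only numpy, scipy, OpenCV 4.12 (cv2) and the standard library are available. Lean on these libraries where they do the work, as an engineer would, in place of code of your own. Each camera call takes 0.05 s, during which the arm holds its last target. There are 200 camera calls.

## Working session

There is one attempt and no reset: what is moved stays moved. The work goes in short steps, Python scripts to look and compute and a tool call to move; the robot and the scene stay as the last step left them, time stands still between calls to the robot, and variables do not carry over. Pictures are saved under pics/ and viewed, about 8 in all and at most 12, crops included, and the job is handed in when it is done.

Besides the shell and the picture viewer there is one more tool, called after ">>>" as a command line: name --pt "numbers of a row" for each row, then --argument value for the rest. play_rows: Moves the arm, as the interface text tells. Its arguments: {"type":"object","properties":{"plan":{"type":"array"}},"required":["plan"]}

```bash
mkdir -p pics
cat > h.py <<'E'
from plant import manip
import numpy as np, cv2
def grab(n):
    f=manip.grab_frame(n); np.savez('pics/'+n+'.npz',**{k:np.array(v) for k,v in f.items()}); return f
def cloud(f):
    z=f['range_z']; v,u=np.mgrid[:z.shape[0],:z.shape[1]]
    p=np.stack([(u-f['cx'])/f['fx']*z,-(v-f['cy'])/f['fy']*z,-z],-1)
    R=np.array(f['rotation']); 
    return p@R.T+np.array(f['origin'])
E
python3 - <<'E'
from h import *
a=grab('scene');b=grab('side')
print({k:v for k,v in a.items() if k not in('img','range_z')}); print({k:v for k,v in b.items() if k not in('img','range_z')})
cv2.imwrite('pics/a.png',cv2.resize(a['img'][:,:,::-1],(800,600)))
cv2.imwrite('pics/b.png',cv2.resize(b['img'][:,:,::-1],(800,600)))
print(manip.state())
E
```

```text
{'fx': 371.30311411403267, 'fy': 371.30311411403267, 'cx': 257.6603150783208, 'cy': 191.4358386443608, 'origin': array([ 1.34822178, -0.18549848,  0.82168453]), 'rotation': array([0.72224797, 0.32101449, 0.24382945, 0.56200958])}
{'fx': 405.8214767035518, 'fy': 405.8214767035518, 'cx': 253.2218021978924, 'cy': 191.5579083494924, 'origin': array([0.20392574, 0.84739118, 0.59757371]), 'rotation': array([-0.17109558, -0.10850532,  0.47921668,  0.85399313])}
{'time': 0.1, 'joint_pos': array([-1.36499565e+00,  5.33091738e-02,  1.61414480e+00,  1.57553327e-05,
        1.47599683e+00, -1.19002924e-01]), 'joint_vel': array([-0.00034959, -0.00039822, -0.00355661, -0.00117403, -0.00075786,
        0.00105877]), 'joint_efforts': array([ 1.07635216e-03, -3.94896269e+01, -3.71365571e+01, -6.78033894e-05,
        3.85187828e-03,  1.48995653e-06]), 'tool_pos': array([ 0.19933987, -0.59177077,  0.23018169]), 'tool_rot': array([-0.11367414, -0.69777934, -0.1149873 ,  0.69782527]), 'contact_force': array([-0.48631393, -0.15031272,  0.04292913]), 'ft_torque': array([-0.06245641,  0.02410459, -0.0119324 ]), 'gripper_width': 0.9978688264597523}
```

View pics/a.png

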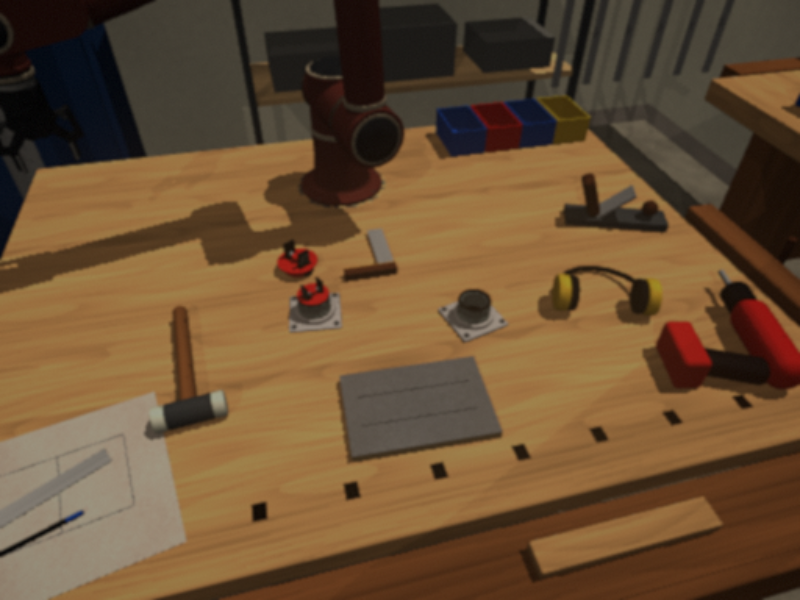

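View pics/b.png

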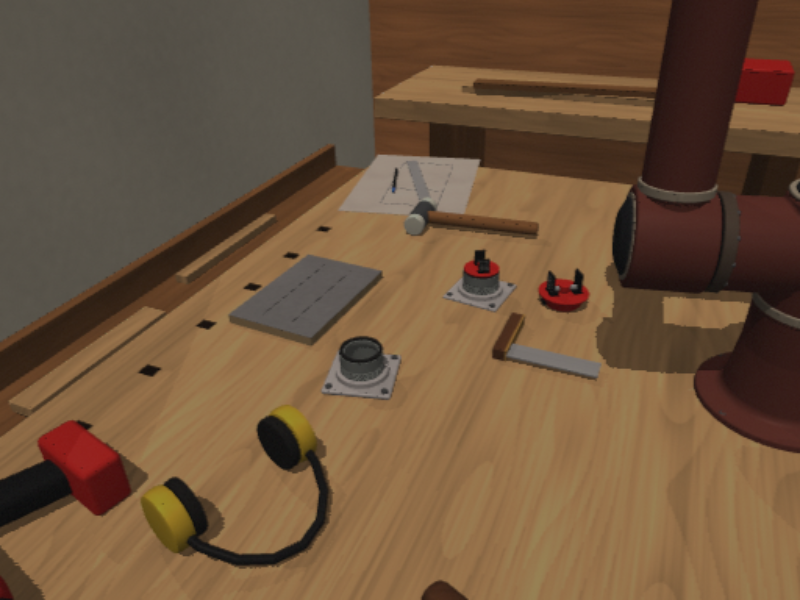

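The scene view shows the capped inlet at (315,300), with the bigger loose cap beside it at (298,260). The open inlet is at (473,312). The side view shows the capped inlet at (481,275) and the open one at (361,360).

```bash
cat >> h.py <<'E'
from scipy.spatial.transform import Rotation as Rn
def q2(q): return Rn.from_quat(np.roll(q,-1))
def cloud(f):
    z=f['range_z']; v,u=np.mgrid[:z.shape[0],:z.shape[1]]
    p=np.stack([(u-f['cx'])/f['fx']*z,-(v-f['cy'])/f['fy']*z,-z],-1)
    p=p@q2(f['rotation']).as_matrix().T+np.array(f['origin']); p[z==0]=np.nan; return p
E
python3 - <<'E'
from h import *
for n,pts in (('scene',dict(cap=(315,298),loose=(298,262),opn=(473,296),sq=(370,271),boardc=(420,405),mal=(188,412))),('side',dict(cap=(481,269),opn=(361,345),loose=(563,292)))):
    f=np.load('pics/'+n+'.npz'); P=cloud(f)
    for k,(u,v) in pts.items(): print(n,k,P[int(v*.64),int(u*.64)].round(3))
    I=f['img'].astype(int)
    # red flange
    m=(I[...,0]>120)&(I[...,1]<50)&(np.abs(P[...,0]-.55)<.35)
    Q=P[m]; Q=Q[(Q[:,2]>0.02)&(Q[:,2]<.12)&(Q[:,0]<.75)&(abs(Q[:,1])<.35)]
    print(len(Q),Q.mean(0),Q.min(0),Q.max(0))
    # tall points near each inlet
    for c in ((0.6,-.2),):pass
E
```

```text
scene cap [ 0.488 -0.137  0.053]
scene loose [ 0.338 -0.155  0.03 ]
scene opn [0.54  0.175 0.035]
scene sq [ 0.397 -0.009  0.022]
scene boardc [ 0.767 -0.     0.021]
scene mal [ 0.702 -0.376  0.041]
255 [ 0.39971057 -0.14805355  0.03873034] [ 0.29289353 -0.19648063  0.02241038] [ 0.50929936 -0.11020691  0.06601579]
side cap [ 0.471 -0.118  0.058]
side opn [0.58  0.14  0.037]
side loose [ 0.327 -0.146  0.029]
338 [ 0.37069502 -0.13925811  0.03338108] [ 0.28531743 -0.19863817  0.02145103] [ 0.50323734 -0.10611278  0.0531008 ]
```

```bash
cat >> h.py <<'E'
def shift(t):
    s=manip.state(); R=q2(s['tool_rot']).as_matrix()
    return (R.T@(np.array(t)-s['tool_pos'])*1000).round(1), R.round(3)
E
python3 - <<'E'
from h import *
print(shift((.44,-.13,.29)))
w=grab('wrist'); s=manip.state(); R=q2(s['tool_rot']).as_matrix()
print('cam in tool',R.T@(w['origin']-s['tool_pos']),(R.T@q2(w['rotation']).as_matrix()).round(2),w['fx'])
E
```

```text
(array([ -59.1, -360.9, -375.5]), array([[-0.   ,  0.319, -0.948],
       [ 0.002, -0.948, -0.319],
       [-1.   , -0.002, -0.   ]]))
cam in tool [-0.14325748  0.00125433 -0.08572365] [[ 0.    0.33 -0.94]
 [ 1.    0.    0.  ]
 [ 0.   -0.94 -0.33]] 311.6021928511401
```

>>> play_rows --pt "-30 -48 -50 0 -1" --pt "-59 -96 -100 0 -1" --pt "-59 -144 -150 0 -1" --pt "-59 -192 -200 0 -1" --pt "-59 -240 -250 0 -1" --pt "-59 -288 -300 0 -1" --pt "-59 -336 -350 0 -1" --pt "-59 -361 -375 0 -1"

```text
time: 1.15
tool_pos: [0.426, -0.1561, 0.2901]
tool_rot: [0.114, 0.698, 0.114, -0.698]
contact_force: [1.3, -1.3, 0.5]
gripper_width: 1.001
```

>>> play_rows --pt "0 0 0 0 -1" --pt "0 0 0 0 -1"

```text
time: 1.4
tool_pos: [0.4253, -0.1581, 0.29]
tool_rot: [-0.115, -0.698, -0.115, 0.698]
contact_force: [0.4, -0.2, 0.7]
gripper_width: 1.0
```

Run:
```python
from h import *
w=grab('wrist'); s=manip.state(); print(s['time'],s['tool_pos'],s['joint_pos'])
cv2.imwrite('pics/w1.png',cv2.resize(w['img'][:,:,::-1],(800,600)))
```

```text
1.45 [ 0.4251364  -0.15878692  0.29002637] [-5.21392137e-01 -4.01128590e-01  1.91529497e+00 -4.77054499e-04
  1.62782290e+00  7.25623139e-01]
```

View pics/w1.png

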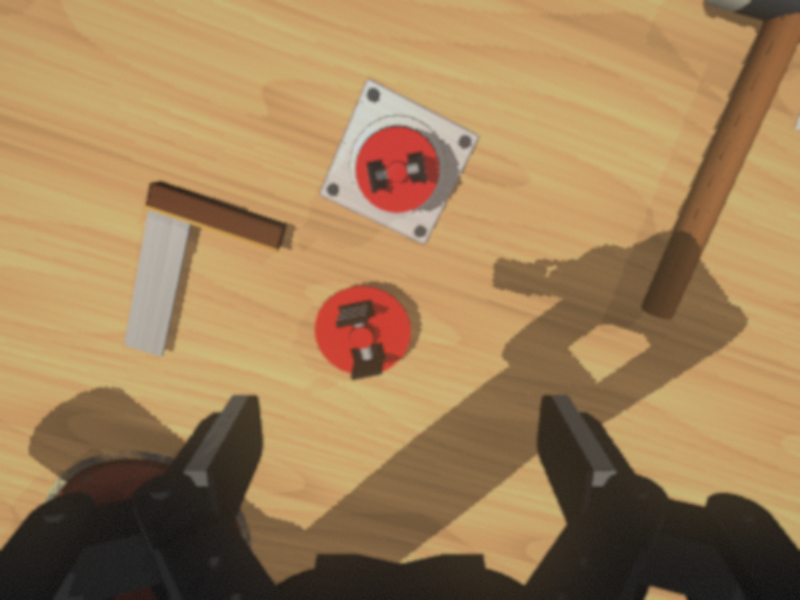

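The wrist view shows the latched cap centred near (397,169) with its tabs at (377,176) and (416,168). Its plate corners are (371,79), (479,137), (424,243) and (321,193). The loose cap at (362,330) is the larger one.

```bash
cat > fit.py <<'E'
from h import *
from scipy.optimize import least_squares
def circ(xy,r=None):
    return least_squares(lambda p:np.hypot(*(xy-p[:2]).T)-p[2],[*xy.mean(0),.03],loss='soft_l1',f_scale=.001).x
E
python3 - <<'E'
from fit import *
f=dict(np.load('pics/wrist.npz')); P=cloud(f); I=f['img'].astype(np.uint8)
hsv=cv2.cvtColor(I,cv2.COLOR_RGB2HSV)
red=(((hsv[...,0]<6)|(hsv[...,0]>172))&(hsv[...,1]>150)&(hsv[...,2]>110)).astype(np.uint8)
n,l,st,c=cv2.connectedComponentsWithStats(red)
for i in range(1,n):
    if st[i,4]<400: continue
    Q=P[l==i]; z0=np.nanmedian(Q[:,2]); 
    cn=max(cv2.findContours((l==i).astype(np.uint8),cv2.RETR_EXTERNAL,cv2.CHAIN_APPROX_NONE)[0],key=cv2.contourArea)
    h=cv2.convexHull(cn)[:,0]
    print(i,st[i],c[i]/.64,'z',z0,'rad',)
    # ray-plane at z0
    def ray(px,z):
        d=np.stack([(px[:,0]-f['cx'])/f['fx'],-(px[:,1]-f['cy'])/f['fy'],-np.ones(len(px))],-1)@q2(f['rotation']).as_matrix().T
        return f['origin']+d*((z-f['origin'][2])/d[:,2])[:,None]
    X=ray(cn[:,0].astype(float),z0); print('circle',circ(X[:,:2]))
# tabs on capped
u,v=397*.64,169*.64
sub=(slice(int(v-30),int(v+30)),slice(int(u-30),int(u+30)))
Q=P[sub].reshape(-1,3); q=np.isfinite(Q[:,2]); Q=Q[q]
z=Q[:,2]; print('max z',np.sort(z)[-20:].round(4))
t=Q[z>np.median(z[z>.04])+.012]
print('tabs n',len(t)); 
d=t[:,:2]-t[:,:2].mean(0); w,V=np.linalg.eigh(d.T@d); a=V[:,1]; s=d@a
A,B=t[s<0],t[s>0]; print(A.mean(0),B.mean(0),'mid',(A.mean(0)+B.mean(0))/2, 'ang',np.degrees(np.arctan2(*(B-0).mean(0)[:2][::-1]-A.mean(0)[:2][::-1])), 'span',s.min(),s.max())
cor=np.array([(371,79),(479,137),(424,243),(321,193)])*.64
zp=np.median([P[int(y*.64),int(x*.64),2] for x,y in ((350,165),(440,225),(375,110),(457,150),(345,185))]);print('plate z',zp)
C=ray(cor,zp); print(C.round(4),C.mean(0),np.linalg.norm(C-np.roll(C,1,0),axis=1))
E
```

```text
1 [ 228   82   52   54 1784] [396.91528868 168.22712304] z 0.05249927440530222 rad
circle [ 0.47817089 -0.13959116  0.03040625]
2 [ 202  183   61   55 1989] [362.36645299 327.02991453] z 0.025790158826577647 rad
circle [ 0.33291994 -0.15495055  0.04139841]
max z [0.0793 0.0793 0.0793 0.0793 0.0793 0.0794 0.0794 0.0795 0.0795 0.0795
 0.0796 0.0796 0.0796 0.0796 0.0798 0.0798 0.0801 0.0802 0.0803 0.0806]
tabs n 165
[ 0.48685331 -0.15478532  0.07749313] [ 0.4689391  -0.12381602  0.07708171] mid [ 0.4778962  -0.13930067  0.07728742] ang 120.04724955896526 span -0.021018063543727775 0.020089710809053363
plate z 0.005431363675695855
[[ 0.5353 -0.0983  0.0054]
 [ 0.5218 -0.1971  0.0054]
 [ 0.4222 -0.1838  0.0054]
 [ 0.4352 -0.0845  0.0054]] [ 0.47862984 -0.14094296  0.00543136] [0.10098752 0.09971178 0.10051753 0.10015672]
```

Run:
```python
from h import *
print(shift((.478,-.1395,.13)))
```

```text
(array([160. ,  -1.5, -56.4]), array([[-0.001,  0.318, -0.948],
       [-0.   , -0.948, -0.318],
       [-1.   ,  0.   ,  0.001]]))
```

>>> play_rows --pt "45 -0.5 -16 -0.1 -1" --pt "90 -1 -32 -0.2 -1" --pt "130 -1 -46 -0.2 -1" --pt "160 -1.5 -56 -0.2 -1" --pt "160 -1.5 -56 -0.2 -1" --pt "160 -1.5 -56 -0.2 -1" --pt "160 -1.5 -56 -0.2 -1"

```text
time: 2.33
tool_pos: [0.4789, -0.1399, 0.1324]
tool_rot: [0.184, 0.684, 0.182, -0.682]
contact_force: [0.2, 0.4, -0.3]
gripper_width: 0.998
```

```bash
cat > cap.py <<'E'
from fit import *
f=grab('wrist'); P=cloud(f)
hsv=cv2.cvtColor(f['img'],cv2.COLOR_RGB2HSV)
red=(((hsv[...,0]<6)|(hsv[...,0]>172))&(hsv[...,1]>150)&(hsv[...,2]>90))
Q=P[red]; Q=Q[np.hypot(Q[:,0]-.478,Q[:,1]+.14)<.05]; z0=np.median(Q[:,2])
print('flange z',z0, Q.min(0),Q.max(0))
H=cv2.convexHull(Q[abs(Q[:,2]-z0)<.004][:,:2].astype(np.float32))[:,0]; print('circle',circ(H))
m=(np.hypot(P[...,0]-.478,P[...,1]+.14)<.03)&(P[...,2]>z0+.023)&(P[...,2]<z0+.03)
t=P[m]; d=t[:,:2]-t[:,:2].mean(0); a=np.linalg.eigh(d.T@d)[1][:,1]; s=d@a
A,B=t[s<0],t[s>0]; g=B.mean(0)-A.mean(0)
print('tabs',len(A),len(B),A.mean(0),B.mean(0),(A.mean(0)+B.mean(0))/2,np.degrees(np.arctan2(g[1],g[0])),s.min(),s.max())
for T in (A,B):
    e=T[:,:2]-T[:,:2].mean(0); a=np.linalg.eigh(e.T@e)[1][:,1]; print('tab long dir',np.degrees(np.arctan2(a[1],a[0])),np.ptp(e@a))
s=manip.state(); R=q2(s['tool_rot']).as_matrix(); print(s['tool_pos'],'tool y ang',np.degrees(np.arctan2(R[1,1],R[0,1])),'\n',R.round(3),s['contact_force'])
cv2.imwrite('pics/w2.png',cv2.resize(f['img'][:,:,::-1],(800,600)))
E
python3 cap.py
```

```text
flange z 0.05247777394079049 [ 0.44661099 -0.17031258  0.04828097] [ 0.50941903 -0.10788172  0.17373809]
circle [ 0.4782375  -0.13918222  0.03126763]
tabs 164 166 [ 0.48722128 -0.15451128  0.07818058] [ 0.46953548 -0.12330976  0.07829502] [ 0.47837838 -0.13891052  0.0782378 ] 119.54564623644288 -0.02049869782792123 0.02027542596064157
tab long dir -149.47024334581891 0.01963673013579683
tab long dir -151.41005466504026 0.020377154495284842
[ 0.47885682 -0.13971517  0.13226932] tool y ang -59.98303414085684 
 [[ 0.003  0.5   -0.866]
 [-0.001 -0.866 -0.5  ]
 [-1.     0.003 -0.002]] [ 0.18651526 -0.20712511 -0.20456069]
```

View pics/w2.png

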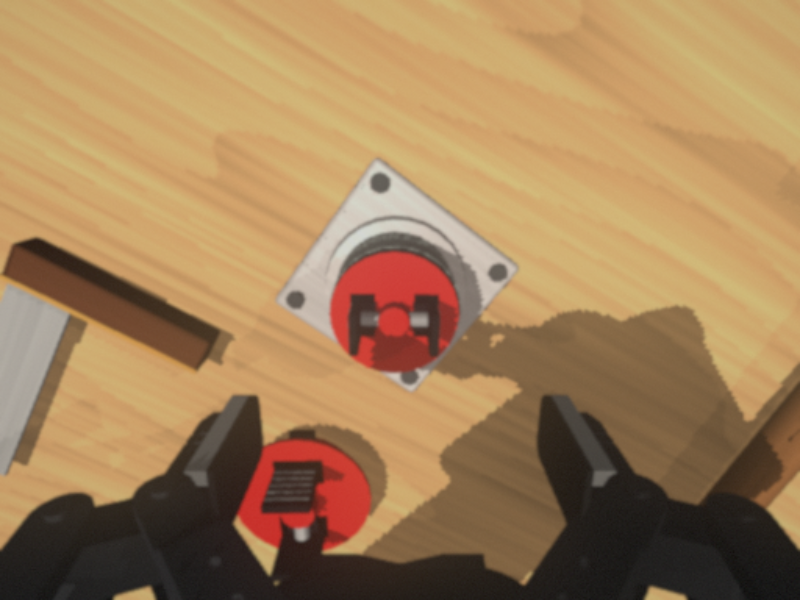

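Tool and tabs line up to within about 0.5° and 1 mm. The tabs are at (362,322) and (428,322). I'm descending now, then part-closing the gripper.

>>> play_rows --pt "30 -0.7 0 0 -0.5" --pt "55 -0.7 0 0 -0.3" --pt "75 -0.7 0 0 -0.3" --pt "75 -0.7 0 0 -0.3" --pt "75 -0.7 0 0 -0.3" --pt "75 -0.7 0 0 -0.2" --pt "75 -0.7 0 0 -0.2" --pt "75 -0.7 0 0 -0.2"

```text
time: 3.38
tool_pos: [0.478, -0.1383, 0.0557]
tool_rot: [0.184, 0.683, 0.183, -0.683]
contact_force: [-0.3, -0.2, 0.7]
gripper_width: 0.601
```

Run:
```python
from fit import *
f=grab('wrist'); s=manip.state(); print(s['time'],s['tool_pos'],s['contact_force'],s['gripper_width'])
cv2.imwrite('pics/w3.png',cv2.resize(f['img'][200:384,130:386,::-1],(800,575),interpolation=cv2.INTER_CUBIC))
f=grab('side'); cv2.imwrite('pics/s3.png',cv2.resize(f['img'][100:220,240:400,::-1],(800,600),interpolation=cv2.INTER_CUBIC))
```

```text
3.425 [ 0.4779136  -0.13820782  0.05554834] [-0.42654812  0.71234598 -0.29067065] 0.6007483742496826
```

View pics/w3.png

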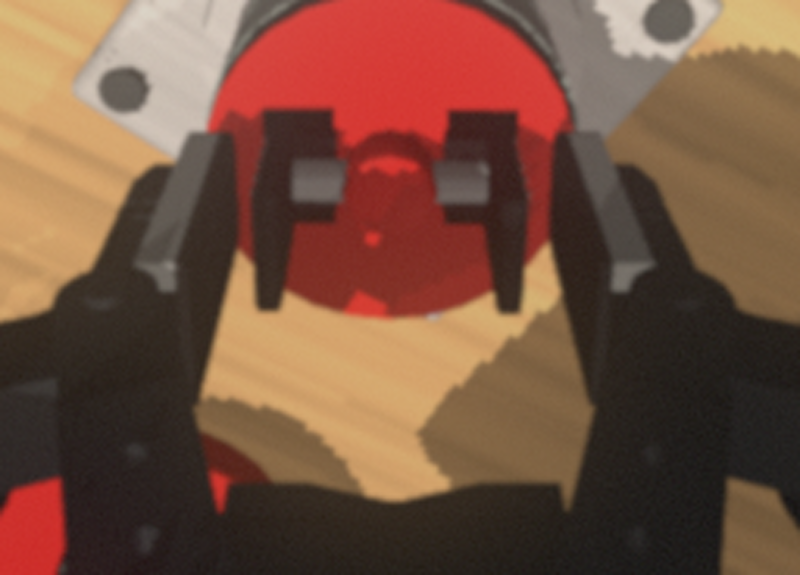

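The crop shows the pads at x≈235 and 553 around the tabs' outer edges at x≈262 and 517, so the gripper is centred within about 0.6 mm. Now pinching.

>>> play_rows --pt "0 0 0 0 0.0" --pt "0 0 0 0 0.1" --pt "0 0 0 0 0.15" --pt "0 0 0 0 0.2"

```text
time: 3.98
tool_pos: [0.478, -0.1385, 0.0562]
tool_rot: [-0.184, -0.683, -0.183, 0.683]
contact_force: [-2.9, -0.1, 6.4]
gripper_width: 0.401
```

>>> play_rows --pt "0 0 0 0 0.3" --pt "0 0 0 0 0.4" --pt "0 0 0 0 0.5" --pt "0 0 0 0 1" --pt "0 0 0 0 1"

```text
time: 4.6
tool_pos: [0.478, -0.1381, 0.0566]
tool_rot: [-0.183, -0.683, -0.184, 0.683]
contact_force: [-5.7, 2.4, 10.3]
gripper_width: 0.322
```

Run:
```python
from fit import *
s=manip.state(); print(s['time'],s['tool_pos'],s['contact_force'],s['ft_torque'],s['gripper_width'])
```

```text
4.6 [ 0.47801288 -0.1381451   0.05663609] [-5.7215373   2.4060626  10.33159607] [ 0.34859029  0.78852411 -0.05275278] 0.32165925482288243
```

>>> play_rows --pt "-1 0 0 0 1" --pt "-2 0 0 0 1" --pt "-3 0 0 0 1" --pt "-4 0 0 0 1"

```text
time: 5.1
tool_pos: [0.4779, -0.1381, 0.0594]
tool_rot: [0.183, 0.683, 0.183, -0.683]
contact_force: [-1.0, 1.0, 2.1]
gripper_width: 0.321
```

>>> play_rows --pt "-1.5 0 0 0 1" --pt "-3 0 0 0 1" --pt "-4.5 0 0 0 1" --pt "-6 0 0 0 1"

```text
time: 5.6
tool_pos: [0.4777, -0.1381, 0.0652]
tool_rot: [-0.183, -0.683, -0.183, 0.683]
contact_force: [-0.3, 0.6, -1.0]
gripper_width: 0.321
```

Force is now about −1 N, roughly the cap's weight, so it came off freely. Lifting.

>>> play_rows --pt "-15 0 0 0 1" --pt "-40 0 0 0 1" --pt "-80 0 0 0 1" --pt "-120 0 0 0 1" --pt "-120 0 0 0 1" --pt "-120 0 0 0 1"

```text
time: 6.35
tool_pos: [0.4775, -0.138, 0.1852]
tool_rot: [-0.183, -0.683, -0.183, 0.683]
contact_force: [-0.6, -0.1, -1.1]
gripper_width: 0.326
```

Run:
```python
from fit import *
f=grab('wrist'); s=manip.state(); print(s['time'],s['tool_pos'],s['contact_force'],s['joint_pos'])
cv2.imwrite('pics/w4.png',cv2.resize(f['img'][:,:,::-1],(800,600)))
print(shift((.57,.15,.20)))
P=cloud(dict(np.load('pics/scene.npz')))
m=(abs(P[...,0]-.56)<.08)&(abs(P[...,1]-.16)<.08)&(P[...,2]>.025); Q=P[m]; print(Q.min(0),Q.max(0),np.sort(Q[:,2])[-10:])
P=cloud(dict(np.load('pics/side.npz')))
m=(abs(P[...,0]-.56)<.08)&(abs(P[...,1]-.16)<.08)&(P[...,2]>.025); Q=P[m]; print(Q.min(0),Q.max(0),np.sort(Q[:,2])[-10:])
```

```text
6.4 [ 0.4770686  -0.13784904  0.18418582] [-0.64533012 -0.75138801 -0.97417418] [-4.31258684e-01 -2.26928239e-01  1.95455143e+00 -2.17094480e-05
  1.41584143e+00  6.14740917e-01]
(array([ -15.8, -202.6, -224.6]), array([[-0.002,  0.501, -0.865],
       [ 0.001, -0.865, -0.501],
       [-1.   , -0.002,  0.001]]))
[0.5377709  0.13266932 0.02509328] [0.60294415 0.19801686 0.05610758] [0.05443216 0.05457216 0.05458956 0.05497985 0.05518677 0.05521057
 0.05529254 0.05547568 0.05578841 0.05610758]
[0.53388645 0.13559967 0.02502787] [0.59863419 0.20075438 0.05219647] [0.05162683 0.05169521 0.05197146 0.05199642 0.05199662 0.05204292
 0.0520706  0.05210169 0.05215554 0.05219647]
```

View pics/w4.png

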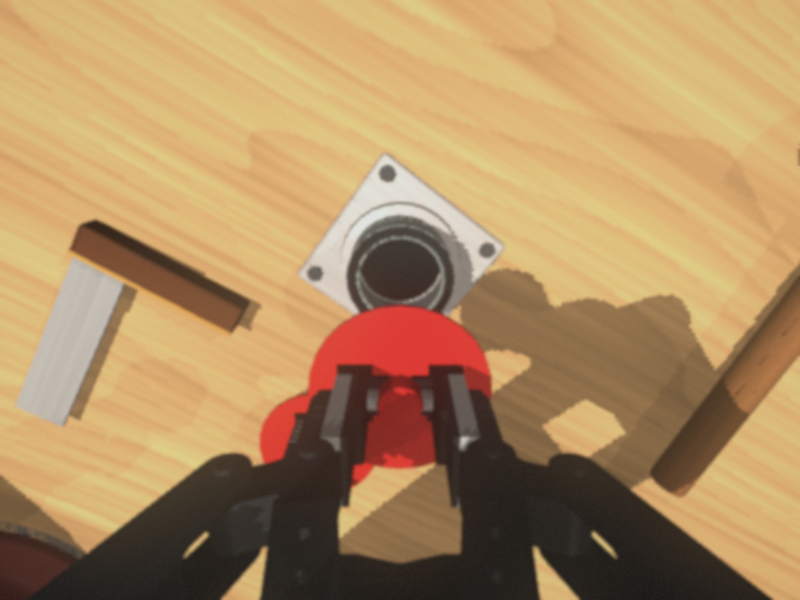

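The wrist view shows the cap held level at (400,390), with inlet A open behind it at (400,265). Moving to look at the open inlet.

>>> play_rows --pt "-3 -27 -24 0 1" --pt "-6 -55 -48 0 1" --pt "-9 -85 -73 0 1" --pt "-12 -115 -98 0 1" --pt "-16 -145 -123 0 1" --pt "-16 -175 -148 0 1" --pt "-16 -205 -173 0 1" --pt "-16 -217 -182 0 1"

```text
time: 7.4
tool_pos: [0.5256, 0.1423, 0.1992]
tool_rot: [-0.184, -0.681, -0.184, 0.684]
contact_force: [0.3, -0.6, -1.5]
gripper_width: 0.324
```

>>> play_rows --pt "0 0 0 0 1" --pt "0 0 0 0 1" --pt "0 0 0 0 1"

```text
time: 7.78
tool_pos: [0.5265, 0.1397, 0.2012]
tool_rot: [-0.183, -0.683, -0.183, 0.683]
contact_force: [-0.2, 0.4, -0.7]
gripper_width: 0.325
```

Run:
```python
from fit import *
f=grab('wrist'); s=manip.state(); print(s['time'],s['tool_pos'],s['contact_force'])
R=q2(s['tool_rot']).as_matrix()
cv2.imwrite('pics/w5.png',cv2.resize(f['img'][:,:,::-1],(800,600)))
P=cloud(f); T=(P-s['tool_pos'])@R
hsv=cv2.cvtColor(f['img'],cv2.COLOR_RGB2HSV)
red=(((hsv[...,0]<6)|(hsv[...,0]>172))&(hsv[...,1]>150)&(hsv[...,2]>90))
Q=T[red&(abs(T[...,0])<.03)&(np.hypot(T[...,1],T[...,2])<.05)]
print('flange x',np.percentile(Q[:,0],[5,25,50,75,95]))
x0=np.median(Q[:,0]);Q=Q[abs(Q[:,0]-x0)<.004]
A=np.c_[Q[:,1:],np.ones(len(Q))]; print('tilt',np.linalg.lstsq(A,Q[:,0],rcond=None)[0])
# fit circle radius 32 to the outer far edge
H=cv2.convexHull(Q[:,1:].astype(np.float32))[:,0]; H=H[H[:,1]<.0]
print('cap ctr tool yz',least_squares(lambda p:np.hypot(*(H-p).T)-.0315,[0,0]).x,circ(H))
# inlet ring
for zl in (.044,.048,.05,.052,.054,.056):
    m=(np.abs(P[...,2]-zl)<.001)&(np.hypot(P[...,0]-.568,P[...,1]-.168)<.045); print(zl,m.sum())
m=(P[...,2]>.0)&(np.hypot(P[...,0]-.568,P[...,1]-.168)<.045); z=P[m][:,2]; zt=np.percentile(z,90);print('top',zt,np.percentile(z,[50,70,80,95,98]))
q=P[m&(abs(P[...,2]-zt)<.003)]; r=np.hypot(q[:,0]-.568,q[:,1]-.168); print(len(q),q.mean(0))
print('ring outer',circ(cv2.convexHull(q[:,:2].astype(np.float32))[:,0]), 'all pts',circ(q[:,:2]))
# plate
m=(P[...,2]>-.003)&(P[...,2]<.012)&(np.abs(P[...,:2]-[.568,.168]).max(-1)<.08)&(hsv[...,1]<50)&(hsv[...,2]>120)
print('plate z',np.percentile(P[m][:,2],[10,50,90]),cv2.minAreaRect(P[m][:,:2].astype(np.float32)))
```

```text
7.825 [0.52656305 0.13985594 0.20127546] [-0.18472058  0.09608766  0.50152105]
flange x [-0.00498882  0.00435926  0.0048719   0.00528787  0.00587542]
tilt [ 0.00037172 -0.00071192  0.00494881]
cap ctr tool yz [0.00161233 0.00043281] [ 0.00155895 -0.00025848  0.0309914 ]
0.044 26
0.048 417
0.05 244
0.052 952
0.054 68
0.056 0
top 0.2841507873153364 [0.2303332  0.27546638 0.2803587  0.28677352 0.28854964]
2878 [0.54098239 0.14632456 0.28378847]
ring outer [0.5644821 0.1587403 0.0326964] all pts [0.56527894 0.16048568 0.03171393]
plate z [0.0070912  0.0081109  0.00917225] ((0.5712143182754517, 0.1668301224708557), (0.10217320173978806, 0.10291676968336105), 13.563421249389648)
```

View pics/w5.png

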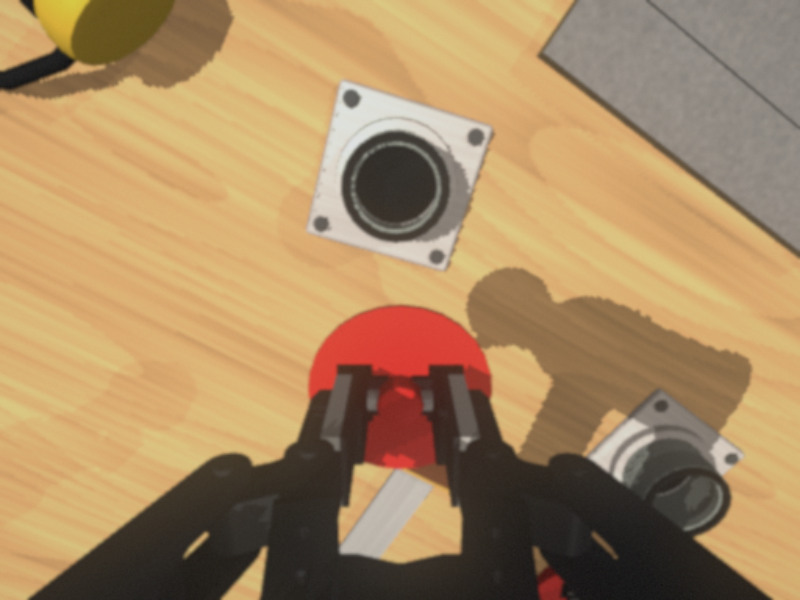

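The wrist view shows the cap held at (400,385), the open inlet at (396,185) and inlet A at (672,490).

```bash
cat > inl.py <<'E'
from fit import *
import sys
f=dict(np.load('pics/wrist.npz')); s=manip.state(); R=q2(s['tool_rot']).as_matrix(); P=cloud(f); V,U=np.mgrid[:384,:512]
m=(abs(P[...,2]-.052)<.0025)&(np.hypot(P[...,0]-.568,P[...,1]-.166)<.045)
q=P[m]; print(len(q),np.percentile(q[:,2],[5,25,50,75,95]))
top=q[q[:,2]>np.median(q[:,2])-.0015]
c=top[:,:2].mean(0)
for _ in range(5):
    o=circ(cv2.convexHull(top[:,:2].astype(np.float32))[:,0]); c=o[:2]
r=np.hypot(*(top[:,:2]-c).T); a=np.arctan2(*(top[:,:2]-c).T)
print('outer',o,'r pct',np.percentile(r,[1,5,50,95,99]),'ang cover',np.histogram(a,8)[0])
inn=np.array([top[:,:2][(a>=k)&(a<k+.3)][np.argmin(r[(a>=k)&(a<k+.3)])] for k in np.arange(-3.1,2.8,.3) if ((a>=k)&(a<k+.3)).any()])
print('inner',circ(inn))
# dark seal outline by colour, ray to plane
def ray(px,z):
    d=np.stack([(px[:,0]-f['cx'])/f['fx'],-(px[:,1]-f['cy'])/f['fy'],-np.ones(len(px))],-1)@q2(f['rotation']).as_matrix().T
    return f['origin']+d*((z-f['origin'][2])/d[:,2])[:,None]
zt=np.median(top[:,2]); print('ztop',zt)
d=R.T@(np.array([c[0],c[1],zt])-s['tool_pos'])*1000; print('inlet in tool mm',d, s['tool_pos'])
E
python3 inl.py
```

```text
1224 [0.05035465 0.05126186 0.05183199 0.05235906 0.05302945]
outer [0.57111862 0.16694057 0.03200331] r pct [0.02672445 0.02704651 0.02948997 0.0318364  0.03212529] ang cover [135 130 138 148 156 165 149 142]
inner [0.57107987 0.16679729 0.02679746]
ztop 0.05188567482976181
inlet in tool mm [149.3848752   -1.21945551 -52.14167624] [0.52656305 0.13985594 0.20127546]
```

>>> play_rows --pt "35 -1 -1 0 1" --pt "70 -2 -2 0 1" --pt "96 -2.5 -2 0 1" --pt "96 -2.5 -2 0 1" --pt "96 -2.5 -2 0 1" --pt "96 -2.5 -2 0 1"

```text
time: 8.57
tool_pos: [0.5284, 0.144, 0.1073]
tool_rot: [0.183, 0.684, 0.183, -0.682]
contact_force: [-0.7, 0.6, -1.0]
gripper_width: 0.322
```

```bash
cat > capt.py <<'E'
from fit import *
f=dict(np.load('pics/wrist.npz')); s=manip.state(); R=q2(s['tool_rot']).as_matrix()
P=cloud(f); T=(P-s['tool_pos'])@R
hsv=cv2.cvtColor(f['img'],cv2.COLOR_RGB2HSV)
red=(((hsv[...,0]<6)|(hsv[...,0]>172))&(hsv[...,1]>150)&(hsv[...,2]>90))
Q=T[red&(abs(T[...,0]-.005)<.003)&(np.hypot(T[...,1],T[...,2])<.05)]
print('flange x',np.median(Q[:,0]),'tilt',np.linalg.lstsq(np.c_[Q[:,1:],np.ones(len(Q))],Q[:,0],rcond=None)[0][:2])
H=cv2.convexHull(Q[:,1:].astype(np.float32))[:,0]; H=H[H[:,1]<.005]
print('cap tool yz',least_squares(lambda p:np.hypot(*(H-p).T)-.0315,[0,0]).x,circ(H), s['contact_force'],s['time'],s['tool_pos'])
E
python3 -c "
from h import *
grab('wrist')"; python3 capt.py; python3 inl.py
```

```text
flange x 0.00466207356816324 tilt [-5.28503050e-05  4.42952782e-04]
cap tool yz [0.00162935 0.00019568] [ 0.00163859 -0.00034641  0.03107341] [ 0.36790702 -0.63315179 -1.35290399] 8.625 [0.52820612 0.14402981 0.10710656]
2457 [0.05042424 0.05128895 0.05181826 0.05231202 0.05297015]
outer [0.57119477 0.16693346 0.03206193] r pct [0.02669943 0.02701302 0.02939844 0.03175899 0.03206233] ang cover [261 257 270 296 327 330 320 290]
inner [0.5712076  0.16687982 0.02665477]
ztop 0.05185953892731862
inlet in tool mm [ 55.38707098   1.6428576  -48.52223462] [0.52820612 0.14402981 0.10710656]
```

Cap and inlet agree to within 0.1 mm in tool y. The remaining tool-z move is −48.3 mm.

>>> play_rows --pt "0 0 -24 0 1" --pt "0 0 -48.3 0 1" --pt "10 0 -48.3 0 1" --pt "20 0 -48.3 0 1" --pt "24 0 -48.3 0 1" --pt "24 0 -48.3 0 1" --pt "24 0 -48.3 0 1" --pt "24 0 -48.3 0 1"

```text
time: 9.62
tool_pos: [0.5691, 0.1682, 0.0818]
tool_rot: [0.183, 0.683, 0.183, -0.683]
contact_force: [-0.8, 0.5, -0.8]
gripper_width: 0.319
```

Run:
```python
from h import *
s=manip.state(); R=q2(s['tool_rot']).as_matrix()
cap=s['tool_pos']+R@[.0047,.0016,-.0001]
print(s['time'],s['tool_pos'],s['contact_force'],'cap-inlet mm in tool yz',(R.T@(cap-[.5712,.1669,.0519]))*1000, R.round(4)[:,0])
```

```text
9.625 [0.56908848 0.1681659  0.08176251] [-0.8393157   0.48632226 -0.84358417] cap-inlet mm in tool yz [-25.16420545  -0.54311642   1.06918413] [ 9.e-04  1.e-04 -1.e+00]
```

>>> play_rows --pt "0 0.5 -1 0 1" --pt "3 0.5 -1 0 1" --pt "5 0.5 -1 0 1" --pt "7 0.5 -1 0 1" --pt "9 0.5 -1 0 1" --pt "11 0.5 -1 0 1"

```text
time: 10.38
tool_pos: [0.5699, 0.1683, 0.0701]
tool_rot: [-0.183, -0.683, -0.183, 0.683]
contact_force: [-0.2, -0.6, -0.7]
gripper_width: 0.318
```

>>> play_rows --pt "1 0 0 0 1" --pt "2 0 0 0 1" --pt "3 0 0 0 1" --pt "4 0 0 0 1"

```text
time: 10.88
tool_pos: [0.57, 0.1683, 0.0663]
tool_rot: [0.183, 0.683, 0.183, -0.683]
contact_force: [-0.0, 0.5, -1.0]
gripper_width: 0.319
```

The plug has entered the mouth with no side force. Continuing gently.

>>> play_rows --pt "1 0 0 0 1" --pt "2 0 0 0 1" --pt "3 0 0 0 1" --pt "4 0 0 0 1" --pt "4 0 0 0 1"

```text
time: 11.5
tool_pos: [0.57, 0.1682, 0.0622]
tool_rot: [0.183, 0.683, 0.183, -0.683]
contact_force: [0.3, -0.3, -1.1]
gripper_width: 0.319
```

>>> play_rows --pt "0.5 0 0 0 1" --pt "1 0 0 0 1" --pt "1.5 0 0 0 1" --pt "1.5 0 0 0 1"

```text
time: 12.0
tool_pos: [0.57, 0.1683, 0.061]
tool_rot: [0.183, 0.683, 0.183, -0.683]
contact_force: [-0.2, 0.4, 0.8]
gripper_width: 0.324
```

>>> play_rows --pt "0.4 0 0 0 1" --pt "0.8 0 0 0 1" --pt "1.2 0 0 0 1" --pt "1.2 0 0 0 1"

```text
time: 12.5
tool_pos: [0.57, 0.1683, 0.0599]
tool_rot: [0.183, 0.683, 0.183, -0.683]
contact_force: [-2.3, -0.7, 4.1]
gripper_width: 0.319
```

>>> play_rows --pt "0.4 0 0 0 1" --pt "0.8 0 0 0 1" --pt "1.2 0 0 0 1" --pt "1.2 0 0 0 1"

```text
time: 13.0
tool_pos: [0.5701, 0.1683, 0.0591]
tool_rot: [0.183, 0.683, 0.183, -0.683]
contact_force: [-3.2, 0.1, 7.3]
gripper_width: 0.319
```

>>> play_rows --pt "0.4 0 0 0 1" --pt "0.8 0 0 0 1" --pt "1.2 0 0 0 1" --pt "1.2 0 0 0 1"

```text
time: 13.5
tool_pos: [0.5701, 0.1683, 0.0583]
tool_rot: [-0.183, -0.683, -0.183, 0.683]
contact_force: [-5.1, -0.7, 9.5]
gripper_width: 0.323
```

>>> play_rows --pt "0.4 0 0 0 1" --pt "0.8 0 0 0 1" --pt "0.8 0 0 0 1"

```text
time: 13.88
tool_pos: [0.5701, 0.1683, 0.0578]
tool_rot: [-0.183, -0.683, -0.183, 0.683]
contact_force: [-5.7, -0.8, 10.9]
gripper_width: 0.318
```

```bash
python3 -c "
from h import *
grab('wrist'); s=manip.state(); print(s)"; python3 capt.py
```

```text
{'time': 13.925, 'joint_pos': array([ 1.61924460e-01,  1.49133051e-01,  1.81541364e+00, -1.05124801e-04,
        1.17729865e+00,  1.20790477e+00]), 'joint_vel': array([1.37154822e-03, 3.95841489e-04, 4.90279221e-05, 1.03732006e-03,
       1.11806153e-03, 4.76893083e-04]), 'joint_efforts': array([-2.24397141e-01, -3.38084328e+01, -3.04047346e+01,  8.47290899e-02,
       -1.63796179e+00, -1.54679467e-03]), 'tool_pos': array([0.57012377, 0.16828836, 0.0577995 ]), 'tool_rot': array([-0.18346732, -0.68280516, -0.18341694,  0.68298982]), 'contact_force': array([-5.85768289, -2.55112223, 10.19143919]), 'ft_torque': array([-0.23956282,  0.99702217,  0.00279017]), 'gripper_width': 0.31946251576591517}
flange x 0.004829362230339706 tilt [ 0.00033152 -0.00242773]
cap tool yz [0.00151738 0.00025528] [ 0.00147172 -0.00012054  0.03120281] [-5.85768289 -2.55112223 10.19143919] 13.925 [0.57012377 0.16828836 0.0577995 ]
```

>>> play_rows --pt "0.4 -0.2 0.3 0 1" --pt "0.8 -0.3 0.5 0 1" --pt "0.8 -0.3 0.5 0 1"

```text
time: 14.3
tool_pos: [0.5701, 0.1683, 0.0575]
tool_rot: [0.184, 0.683, 0.183, -0.683]
contact_force: [-4.6, -2.2, 11.5]
gripper_width: 0.327
```

>>> play_rows --pt "0.4 0 0 0 1" --pt "0.8 0 0 0 1" --pt "0.8 0 0 0 1"

```text
time: 14.68
tool_pos: [0.5701, 0.1683, 0.057]
tool_rot: [0.184, 0.683, 0.183, -0.683]
contact_force: [-7.3, -1.6, 14.2]
gripper_width: 0.321
```

>>> play_rows --pt "0.4 0 0.2 0 1" --pt "0.8 0 0.3 0 1" --pt "0.8 0 0.3 0 1"

```text
time: 15.05
tool_pos: [0.5701, 0.1683, 0.0568]
tool_rot: [0.184, 0.683, 0.183, -0.682]
contact_force: [-6.8, -2.3, 15.7]
gripper_width: 0.319
```

About 17 N is on the collar and z has nearly stopped, so the seal is flush. I'll ease the grip while keeping pressure on.

>>> play_rows --pt "0 0 0 0 0.34" --pt "0 0 0 0 0.34"

```text
time: 15.3
tool_pos: [0.5701, 0.1683, 0.0566]
tool_rot: [0.184, 0.683, 0.183, -0.682]
contact_force: [-4.7, -1.6, 14.3]
gripper_width: 0.333
```

>>> play_rows --pt "0.5 0 0 0 0.32" --pt "1 0 0 0 0.32"

```text
time: 15.55
tool_pos: [0.5702, 0.1683, 0.0563]
tool_rot: [0.184, 0.683, 0.183, -0.682]
contact_force: [-8.5, -1.1, 19.6]
gripper_width: 0.342
```

>>> play_rows --pt "0 0 0 0 0.28" --pt "0 0 0 0 0.28"

```text
time: 15.8
tool_pos: [0.5708, 0.1684, 0.0555]
tool_rot: [0.184, 0.684, 0.183, -0.682]
contact_force: [-2.8, 0.2, 10.6]
gripper_width: 0.363
```

>>> play_rows --pt "0.3 0 0 0 0.25" --pt "0.6 0 0 0 0.25"

```text
time: 16.05
tool_pos: [0.571, 0.1684, 0.0549]
tool_rot: [0.183, 0.684, 0.183, -0.682]
contact_force: [-2.4, -0.2, 12.2]
gripper_width: 0.376
```

>>> play_rows --pt "0.5 0 0 0 0.27" --pt "1 0 0 0 0.27" --pt "1.5 0 0 0 0.27"

```text
time: 16.42
tool_pos: [0.5712, 0.1685, 0.0537]
tool_rot: [0.183, 0.685, 0.183, -0.681]
contact_force: [-3.5, -0.4, 13.2]
gripper_width: 0.37
```

>>> play_rows --pt "0.4 0 0 0 0.27" --pt "0.8 0 0 0 0.27" --pt "1.0 0 0 0 0.27"

```text
time: 16.8
tool_pos: [0.5714, 0.1685, 0.0528]
tool_rot: [0.183, 0.685, 0.183, -0.681]
contact_force: [-3.0, -0.9, 12.4]
gripper_width: 0.364
```

>>> play_rows --pt "0.4 0 0 0 0.27" --pt "0.8 0 0 0 0.27"

```text
time: 17.05
tool_pos: [0.5715, 0.1686, 0.0521]
tool_rot: [0.183, 0.685, 0.183, -0.681]
contact_force: [-2.6, -0.4, 13.2]
gripper_width: 0.369
```

>>> play_rows --pt "0.4 0 0 0 0.27" --pt "0.8 0 0 0 0.27"

```text
time: 17.3
tool_pos: [0.5716, 0.1686, 0.0514]
tool_rot: [0.183, 0.685, 0.183, -0.681]
contact_force: [-1.6, -0.8, 13.2]
gripper_width: 0.368
```

>>> play_rows --pt "0.4 0 0 0 0.27" --pt "0.8 0 0 0 0.27"

```text
time: 17.55
tool_pos: [0.5717, 0.1687, 0.0507]
tool_rot: [0.183, 0.685, 0.183, -0.681]
contact_force: [-1.9, -0.0, 13.9]
gripper_width: 0.366
```

>>> play_rows --pt "0.4 0 0 0 0.27" --pt "0.8 0 0 0 0.27"

```text
time: 17.8
tool_pos: [0.5717, 0.1686, 0.0507]
tool_rot: [0.183, 0.685, 0.183, -0.681]
contact_force: [-5.4, -2.7, 19.2]
gripper_width: 0.369
```

>>> play_rows --pt "0.4 0 0 0 0.27" --pt "0.8 0 0 0 0.27"

```text
time: 18.05
tool_pos: [0.5717, 0.1687, 0.0507]
tool_rot: [0.183, 0.685, 0.183, -0.681]
contact_force: [-7.0, -0.7, 23.0]
gripper_width: 0.373
```

Fingertips now bear on the flange and the cap is on its hard stop at about 24 N. I'll open the tabs gradually while holding the pressure.

>>> play_rows --pt "0 0 0 0 0.22" --pt "0 0 0 0 0.2"

```text
time: 18.3
tool_pos: [0.5721, 0.1681, 0.0504]
tool_rot: [0.184, 0.685, 0.183, -0.681]
contact_force: [-5.4, -4.0, 20.2]
gripper_width: 0.4
```

>>> play_rows --pt "0.2 0 0 0 0.15" --pt "0.2 0 0 0 0.12"

```text
time: 18.55
tool_pos: [0.5721, 0.1681, 0.05]
tool_rot: [0.184, 0.685, 0.183, -0.681]
contact_force: [-3.6, -3.4, 17.7]
gripper_width: 0.44
```

>>> play_rows --pt "0.2 0 0 0 0.07" --pt "0.3 0 0 0 0.04"

```text
time: 18.8
tool_pos: [0.572, 0.1686, 0.0495]
tool_rot: [0.184, 0.685, 0.183, -0.681]
contact_force: [-4.7, -0.5, 17.7]
gripper_width: 0.483
```

>>> play_rows --pt "0 0 0 0 0" --pt "0 0 0 0 -0.05"

```text
time: 19.05
tool_pos: [0.5726, 0.1681, 0.0492]
tool_rot: [0.184, 0.686, 0.183, -0.68]
contact_force: [-0.8, -3.3, 13.5]
gripper_width: 0.527
```

>>> play_rows --pt "-1 0 0 0 -0.05" --pt "-3 0 0 0 -0.1" --pt "-5 0 0 0 -0.25" --pt "-8 0 0 0 -0.4" --pt "-8 0 0 0 -0.4"

```text
time: 19.68
tool_pos: [0.5687, 0.1681, 0.0529]
tool_rot: [-0.183, -0.683, -0.184, 0.683]
contact_force: [-0.4, -0.3, 0.1]
gripper_width: 0.703
```

>>> play_rows --pt "-25 0 0 0 -0.5" --pt "-55 0 0 0 -0.7" --pt "-90 0 10 0 -1" --pt "-120 0 30 0 -1" --pt "-120 0 50 0 -1" --pt "-120 0 50 0 -1" --pt "-120 0 50 0 -1"

```text
time: 20.55
tool_pos: [0.5258, 0.1432, 0.1727]
tool_rot: [-0.183, -0.683, -0.184, 0.683]
contact_force: [0.1, 0.6, 0.5]
gripper_width: 1.002
```

Run:
```python
from fit import *
f=grab('wrist'); P=cloud(f); s=manip.state(); print(s['time'],s['tool_pos'],s['contact_force'])
hsv=cv2.cvtColor(f['img'],cv2.COLOR_RGB2HSV)
red=(((hsv[...,0]<6)|(hsv[...,0]>172))&(hsv[...,1]>150)&(hsv[...,2]>90))
Q=P[red&(np.hypot(P[...,0]-.571,P[...,1]-.167)<.05)&(P[...,2]<.065)]
z0=np.median(Q[:,2]); Q=Q[abs(Q[:,2]-z0)<.003]
print('z flange top',z0,'tilt',np.linalg.lstsq(np.c_[Q[:,:2],np.ones(len(Q))],Q[:,2],rcond=None)[0][:2],'ctr',circ(cv2.convexHull(Q[:,:2].astype(np.float32))[:,0]))
m=(np.hypot(P[...,0]-.571,P[...,1]-.167)<.03)&(P[...,2]>z0+.022)&(P[...,2]<z0+.03)
t=P[m]; d=t[:,:2]-t[:,:2].mean(0); a=np.linalg.eigh(d.T@d)[1][:,1]; q=d@a
print('tab span',np.percentile(q,[0,1,99,100]),q.min(),q.max(),t[:,2].mean())
cv2.imwrite('pics/w6.png',cv2.resize(f['img'][:,:,::-1],(800,600)))
```

```text
20.6 [0.52585501 0.14326812 0.17261988] [-0.1545114  -0.6389632  -0.53520895]
z flange top 0.0538089062262776 tilt [ 0.00049972 -0.00096015] ctr [0.57061365 0.16663115 0.0312629 ]
tab span [-0.02057148 -0.02049506  0.01974646  0.01980807] -0.020571477738326818 0.019808073678591845 0.07948574380264502
```

View pics/w6.png

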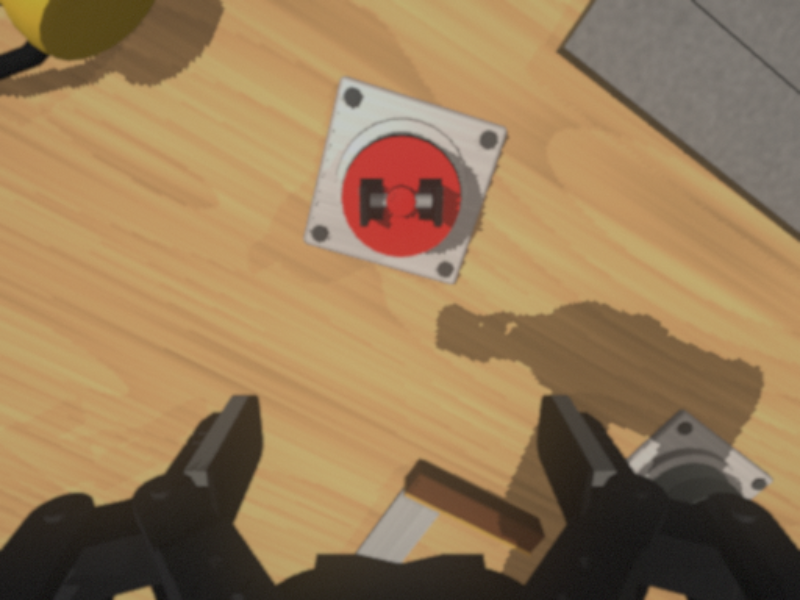

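The view shows the cap seated on the formerly open inlet at (400,195). The tabs span 40 mm (fully out), the tilt is under 0.1° and the cap is within 0.7 mm of centre. The seat is about 1.9 mm above the hard edge, so the seal is still squeezed.

```bash
python3 -c "
from plant import manip
print(manip.job_done())"
```

```text
the job is handed in; nothing more can be done
None
```

The small red cap is now locked on the inlet that was open, inlet A is left open, and I handed the job in at about 20.6 s of the 51 s allowed.

- **Drawing it off:** I pinched both tabs and lifted the cap free. The wrist force never read above about 12 N while it was on inlet A.
- **Pressing home:** The plug went into the open inlet with no side force. The first press reached about 17 N. I then eased the grip so the fingertips slid down onto the flange. That held the cap on its hard stop at about 24–25 N, which is over the 15 N target but under the 30 N limit. I kept 13–20 N on it while the tabs sprang out.
- **Last check (wrist camera):**
  - The tabs span 40.4 mm, so they are fully out.
  - The tilt is about 0.06°.
  - The cap is about 0.7 mm off centre.
  - The seat is about 1.9 mm above the collar's hard edge, so the seal is still squeezed.
  - The fingers are clear of the cap.
- **Not measured directly:** The clamping force of the locked cap is inferred from its height, because nothing could read it once I let go. I did not re-measure the board and tools; no move came near them.
- **Disagreements:** The wrist camera read about 1.5 mm to one side in the direction the jaws open, so I aligned the cap to the inlet within the same image. Pressing also showed a side force of 5–8 N, which went away on release.

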